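Slide the battery pack into its charging dock

TASK

Put the microscope lamp's tall battery pack on charge: push it low, at its foot, so that it slides upright along the bench into the charging dock until it is fully home against both spring contacts. Then press the charge button on the dock all the way down and let it come back up. Do not lift or tip the pack, do not touch its carrying handle, and leave everything else on the bench where it stands.

Things in the scene. Friction and masses are not known exactly. Their poses are not given: they have to be found in the camera images.
- pack: Battery pack, a top-heavy dark grey plastic box 64 (x) by 110 (y) by 190 (z) mm, about 0.9 kg, loose on the bench, with a low black ledge along the foot of its -x face. Origin: centre of the underside of the 64 x 110 box; z up; its +x face enters the dock. Pushed higher than about 50 mm it tips over its far edge; pushed on the ledge it slides.
- pack_ledge (a point): Middle of the ledge's flat upright pushing face, 17 mm above the bench, 82 mm from the pack's origin on -x. The solid black ledge sticks out 50 mm from the box, is 110 mm wide and 34 mm high.
- pack_handle: The pack's black carrying handle, a bow 96 mm long (along the pack's y) and 40 mm high on top of the pack. Origin: centre of the pack's top, 190 mm up. Not to be touched.
- dock: Charging dock fixed to the bench, without a floor: the pack slides in on the bench along the dock's +x. Origin: on the bench where the pack's origin lies when fully home (axes parallel). Back stop at x = +34 mm, 70 mm high, white housing behind it (95 mm high, to x = +123). A low console on its +y side (18 mm high, x -38 to +122, y +113 to +169) carries the charge button.
- dock_mouth (a point): Middle of the dock's mouth on the bench, dock x = -63 mm, y = 0. The two aluminium side guides are 30 mm high, 122 mm apart inside (6 mm room each side of the pack) from dock x = -30 to +50 mm; before that they flare outward at about 34 degrees, to about 160 mm apart at the mouth.
- contact_left (a joint): Spring contact on the dock's back stop at dock y = +30 mm, 22 mm above the bench. 0 = out, tip 10 mm ahead of the stop; grows as the pack pushes it in; about 0.010 when the pack touches the stop. Soft: under 1 N, the pack stays by its own friction when let go.
- contact_right (a joint): The same at dock y = -30 mm.
- charge_button (a joint): Charge button, a round dark grey spring button of 34 mm diameter, pressed straight down; 0 = up, 0.006 = fully down, about 4 N.
- charge_button_top (a point): Centre of the top of the charge button when up; it moves down with the button.
- dish: Closed clear dish, 90 mm across, 17 mm high. Origin: centre of its underside. Leave alone.
- specimen_jar: Jar with lid, 56 mm across, 75 mm high. Origin: centre of its underside. Leave alone.
- beaker: Glass beaker, 68 mm across, 90 mm high. Origin: centre of its underside. Leave alone.
- spot_plate: White ceramic spot plate, 90 x 120 x 16 mm. Origin: centre of its underside. Leave alone.
- wash_bottle: White bottle, 64 mm across, 170 mm high. Origin: centre of its underside. Leave alone.
- slide_box: Flat wooden slide box, 90 x 150 x 35 mm. Origin: centre of its underside. Leave alone.
Mind the look-alikes: they are no part of the job. Leave any green look-alike of the pack alone.

How it is judged:
By the outcome, as a careful person would: the job done as asked, in the order asked, and still so for the second after the job is handed in, with the robot touching nothing.
It also fails if it takes over 54 s, if anything falls off the work surface, if the arm or the gripper's body presses on something with over 40 N, if the wrist force passes 120 N, or if a joint passes its speed limit or range.

ROBOT

A 7-joint arm with a two-finger parallel gripper is mounted at the origin on the work surface. World frame = base frame: x ahead of the robot, y to its left, z up, the work surface at z = 0. Lengths are in mm, angles in rad, forces in N, time in s.
With the tool pointing down it reaches from about 400 to 875 mm from the base axis. Payload 4.4 kg.
Tool frame: the origin (TCP) lies between the finger pads; the fingertips stand ctrl.finger_overhang ahead of it and the grasp point (between the pads) lies 11 mm behind it (ctrl.finger_overhang is the distance from the TCP to the fingertips, in mm); z points along the fingers, y is the direction in which the jaws open and shut (so a half turn about z gives the same grasp; the last joint's range is limited). The gripper opens to 85 mm and grips with 20 to 120 N. Pads are 22 mm wide; open, the fingers measure 114 mm over their backs; the gripper's body (76 mm by 85 mm) begins 54 mm behind the grasp point. The pads swing forward as they close: fully open they stand 13 mm farther back than shut.
Start: joints at [1.148, 0.628, 0.038, 1.517, -0.027, 0.996, -0.02], TCP at [227.058, -609.067, 239.313] pointing down, gripper open.
Joint ranges: [-3.06, 3.06], [-0.37, 2.12], [-1.25, 1.32], [0.18, 2.47], [-1.1, 4.24], [0.23, 1.98], [-2.94, 2.94]. Speed limits (rad/s): [2.57, 2.57, 3.14, 3.14, 3.14, 3.14, 3.14].

INTERFACE

Orientations are given as [roll, pitch, yaw] about the fixed x, y, z axes, in that order (R = Rz(yaw) Ry(pitch) Rx(roll)).
In Python, from cell import ctrl gives the robot as it stands. The module is installed in compiled form; this text tells all that it offers.
- The arm moves only by the tool step_arm, never from a script. Its argument "deltas" is a list that holds one entry, the list of rows, each a list of 7 numbers: the opening, from 0 (shut) to 1 (fully open), then the shift along the world's x, y, z in mm, then the turn, a rotation vector about the world's x, y, z in rad. In form: [[[grip, tx, ty, tz, rx, ry, rz], ...]]. A call has 1 to 10 rows; each row shifts and turns the commanded pose from where the row before left it; what a row does not reach is not made up. A row lasts 1/12 s, in which the tool goes at most 41.7 mm and 7.16 degrees, less where a joint would pass 70% of its speed; a pose out of reach is approached as far as the arm can. A call is refused whole if a number of a shift passes 41.7 or a number of a turn 0.125, either way. A call with a gripper value outside its range is refused whole. The fingers move at their own pace and stop on an object; the grip force is fixed at half the most. Time passes only in rows, so rows that do not move let the fingers close. It gives the time, the measured TCP pose, the force and the opening at its end, in the units of the state.
- ctrl.read_state(): the state, without advancing time (a new reading comes with each control period).
- ctrl.get_image(name): name is "scene" or "top" or "wrist"; returns (picture, depth): 400x640x3 uint8, red, green, blue; 400x640 float32, mm along the optical axis (not along the pixel's ray), 0 where there is no reading.
- ctrl.camera_info(name): a dict with "intrinsics" (3x3 intrinsics, pixels), "distortion" ([k1, k2, p1, p2, k3] as OpenCV has them; the pictures are not rectified), "rvec" (rotation vector, rad) and "tvec" (3), from world to camera coordinates, as OpenCV has them. Camera axes: x right, y down, z forward; pixel columns grow to the right and rows downward; lengths in mm; the calibration is good to about 2 mm. A picture is of the moment at which its call begins: read the wrist's pose just before it. camera_info takes no time and is no camera call; for the wrist camera it gives the pose at the moment of the call.
- ctrl.finish_job(): hands the job in, once; it reports no verdict.
The state is a dict: "clock": time; "qpos": joint angles; "qd": joint speeds; "tau": joint torques, N m; "eef_pos": TCP position; "tool_rot": TCP orientation; "force": force on the tool from outside, world axes, zero at the start; "torque": the same for the moment, N m; "width": finger opening in mm.
Only numpy, scipy, OpenCV 4.12 (cv2) and the standard library are available. Lean on these libraries where they do the work, as an engineer would, in place of code of your own. Each camera call takes 0.05 s, during which the arm holds its last target.

## Working session

There is one attempt and no reset: what is moved stays moved. The work goes in short steps, Python scripts to look and compute and a tool call to move; the robot and the scene stay as the last step left them, time stands still between calls to the robot, and variables do not carry over. Pictures are saved under pics/ and viewed, and the job is handed in when it is done.

Besides the shell and the picture viewer there is one more tool, called after ">>>" as name([rows], argument=value, ...), one row to a line, values as JSON. step_arm: Moves the arm, as the interface text tells. Its arguments: {"type":"object","properties":{"deltas":{"type":"array"}},"required":["deltas"]}

```bash
mkdir -p pics; cat > h.py <<'E'
import numpy as np, cv2
from cell import ctrl
def grab(n,tag):
    info=ctrl.camera_info(n); im,d=ctrl.get_image(n)
    cv2.imwrite(f'pics/{tag}.png',im[:,:,::-1]); np.savez(f'pics/{tag}.npz',im=im,d=d,K=info['intrinsics'],D=info['distortion'],r=info['rvec'],t=info['tvec'])
def load(tag): return np.load(f'pics/{tag}.npz')
def ray(z,uv):
    K=np.array(z['K'],float);p=cv2.undistortPoints(np.array(uv,float).reshape(-1,1,2),K,np.array(z['D'],float)).reshape(-1,2)
    R=cv2.Rodrigues(np.array(z['r'],float))[0];t=np.array(z['t'],float).reshape(3)
    c=-R.T@t; d=np.c_[p,np.ones(len(p))]@R
    return c,d
def onplane(z,uv,h):
    c,d=ray(z,uv); return c+d*((h-c[2])/d[:,2])[:,None]
def bydepth(z,uv):
    c,d=ray(z,uv); uv=np.array(uv).reshape(-1,2).astype(int); return c+d*z['d'][uv[:,1],uv[:,0]][:,None]
def cloud(z):
    v,u=np.mgrid[0:400,0:640]; return bydepth(z,np.c_[u.ravel(),v.ravel()]).reshape(400,640,3)
E
python3 - <<'E'
from h import *
s=ctrl.read_state(); print(s, ctrl.finger_overhang)
for n in('scene','top','wrist'): grab(n,n+'0')
E
```

```text
{'clock': 0.0, 'qpos': array([ 1.1482168 ,  0.62935071,  0.03844348,  1.51838322, -0.02700819,
        0.99632984, -0.02002602]), 'qd': array([-6.69881742e-04,  3.69647468e-05,  9.63037444e-04, -3.26216758e-05,
       -9.53617970e-04, -7.39645370e-04,  6.20761283e-05]), 'tau': array([-6.31872335e-04, -5.63402903e+01,  1.22581534e+00, -1.93444151e+01,
        1.09290596e-02,  1.06931623e-02,  8.81630001e-06]), 'eef_pos': array([ 226.82603764, -608.46662829,  238.38128703]), 'tool_rot': array([-3.13963965e+00,  2.06978818e-05,  3.56747484e-01]), 'force': array([ 0.07122557, -0.20734898, -0.48156187]), 'torque': array([-0.0766844 ,  0.01536406, -0.01647612]), 'width': 85.41373935468374} 8.0
```

View pics/scene0.png

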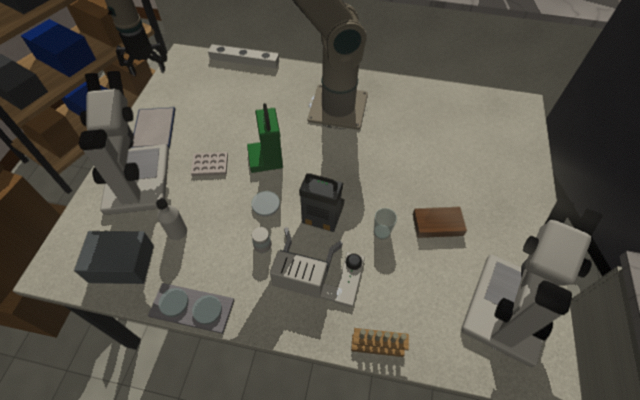

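View pics/top0.png

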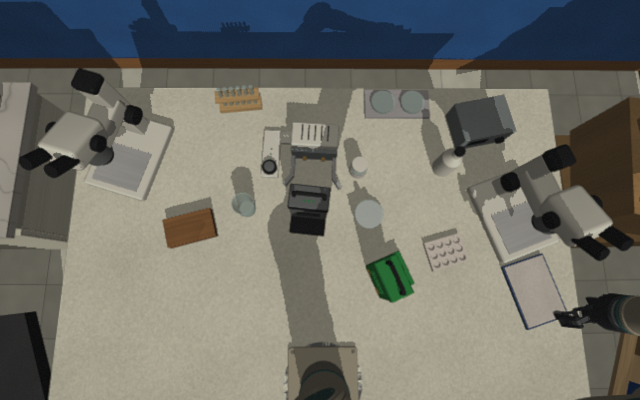

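View pics/wrist0.png

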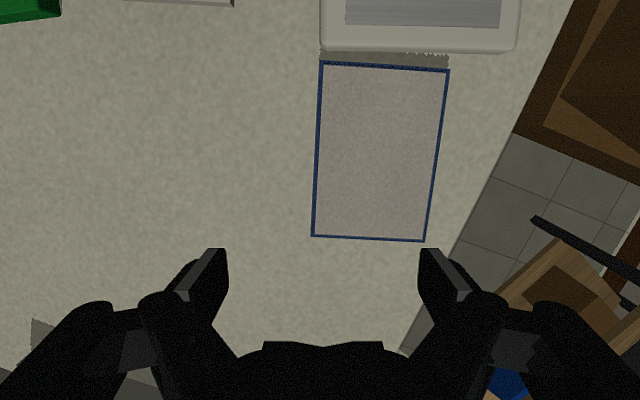

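The pack (dark grey, handle on top, black ledge) is at top px (310,205). The dock mouth is just ahead at about (315,170), its console and button at (269,165). The green look-alike is at (390,275) and the dark grey box at (480,122). The pack at (310,205) fits the description: dark grey, with a ledge on its robot side and facing the dock. I'll confirm this in one enlarged crop and measure.

```bash
python3 - <<'E'
from h import *
z=load('top0'); im=z['im'][100:250,220:420,::-1]
cv2.imwrite('pics/crop0.png',cv2.resize(im,None,fx=4,fy=4,interpolation=cv2.INTER_CUBIC))
C=cloud(z); 
c,_=ray(z,[[320,200]]);print('cam',c)
X=C.reshape(-1,3); ok=(z['d'].ravel()>0)
g=X[ok&(X[:,0]>300)&(X[:,0]<1000)&(abs(X[:,1])<250)]
for (u,v) in [(308,222),(310,212),(310,190),(308,200),(269,167),(269,145),(312,132),(315,170),(340,184),(290,180),(350,168),(368,213),(243,205),(250,250)]:
    print(u,v,C[v,u].round(0))
E
```

```text
cam [ 305.42311157   30.23070271 1169.42299454]
308 222 [474.  41.  35.]
310 212 [487.  34. 136.]
310 190 [539.  34. 190.]
308 200 [510.  39. 193.]
269 167 [650. 164.  41.]
269 145 [733. 169.  14.]
312 132 [744.  27.  98.]
315 170 [652.  18.  -1.]
340 184 [596. -61.  29.]
290 180 [612.  99.  20.]
350 168 [647. -94.  36.]
368 213 [ 504. -149.   20.]
243 205 [534. 249.   5.]
250 250 [391. 224.  -2.]
```

View pics/crop0.png

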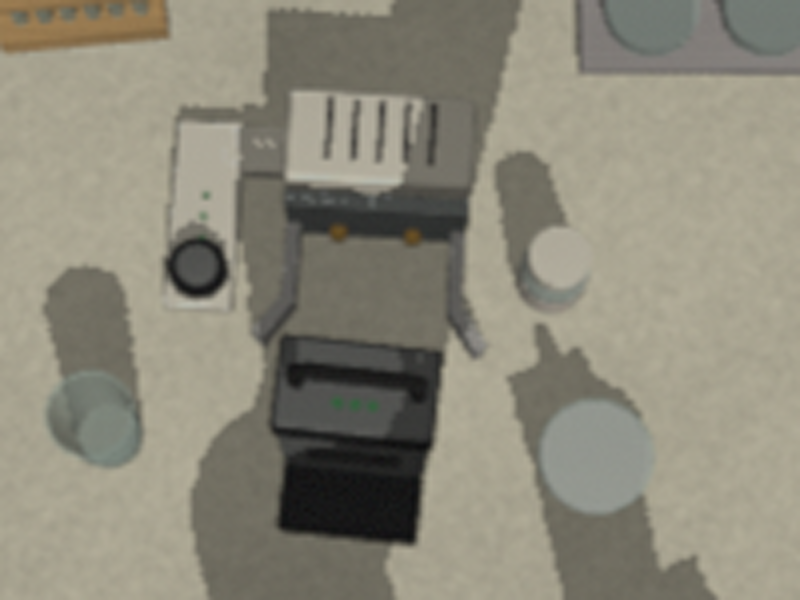

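```bash
python3 - <<'E'
from h import *
z=load('top0')
def P(l,h): 
    q=(np.array(l,float)+.5)/4-.5+[220,100]; return onplane(z,q,h)[:,:2]
def show(n,p):
    print(n,p.round(1).tolist(),'mean',p.mean(0).round(1))
pt=P([(283,338),(441,350),(431,446),(272,432)],190);show('packtop FL FR BR BL',pt)
e=(pt[0]+pt[1])/2-(pt[2]+pt[3])/2;print('yaw',np.degrees(np.arctan2(e[1],e[0])), 'yaw from y', [np.degrees(np.arctan2(-(a-b)[0],(a-b)[1])) for a,b in((pt[0],pt[1]),(pt[3],pt[2]))])
l=P([(280,527),(413,542)],34);show('ledge',l);a=l[0]-l[1];print(np.degrees(np.arctan2(-a[0],a[1])),np.hypot(*a))
h=P([(291,90),(473,100),(466,190),(286,180)],95);show('housing',h)
for a,b in((h[0],h[1]),(h[3],h[2])):a=a-b;print(np.degrees(np.arctan2(-a[0],a[1])),np.hypot(*a))
show('btn',P([(197,267)],24)); show('console',P([(180,120),(241,122),(232,309),(164,306)],18))
show('contacts',P([(338,232),(412,237)],22)); show('guide L inner/R inner',P([(298,225),(295,300),(450,232),(452,305)],30))
show('mouth L/R tips',P([(262,338),(480,350)],30))
show('beaker',P([(95,420)],90));show('jar',P([(558,258)],75));show('dish',P([(597,456)],17))
# depth clouds
C=cloud(z).reshape(-1,3)
def rect(m,n):
    p=C[m]; print(n,len(p),'z',np.median(p[:,2]).round(1)); 
    r=cv2.minAreaRect(p[:,:2].astype(np.float32)); print(r)
b=(C[:,0]>420)&(C[:,0]<860)&(abs(C[:,1])<130)
rect(b&(C[:,2]>183)&(C[:,2]<200)&(C[:,0]<620),'packtop')
rect(b&(C[:,2]>28)&(C[:,2]<42)&(C[:,0]<490)&(abs(C[:,1]-35)<70),'ledge')
rect(b&(C[:,2]>90)&(C[:,2]<105)&(C[:,0]>650),'housing')
m=(C[:,0]>620)&(C[:,0]<680)&(abs(C[:,1]-165)<30)&(C[:,2]>18)
print('btn',np.percentile(C[m][:,2],[10,50,90]),C[m].mean(0))
rect((abs(C[:,1]-165)<60)&(C[:,1]>112)&(C[:,2]>12)&(C[:,2]<26)&(C[:,0]>580)&(C[:,0]<850),'console')
E
```

```text
packtop FL FR BR BL [[555.4, 87.4], [546.5, -20.4], [480.0, -12.7], [490.1, 94.4]] mean [518.   37.2]
yaw -6.344534424502003 yaw from y [np.float64(-4.6829300186423), np.float64(-5.397930338169244)]
ledge [[444.9, 97.8], [432.7, -4.7]] mean [438.8  46.6]
-6.811019844033455 103.26392129892409
housing [[777.9, 88.2], [769.6, -53.1], [696.1, -46.3], [704.3, 91.6]] mean [737.   20.1]
-3.362067847955722 141.47550581130068
-3.430924832046148 138.1151468866653
btn [[657.0, 166.7]] mean [657.  166.7]
console [[785.4, 183.8], [783.6, 133.5], [623.5, 138.7], [626.2, 193.4]] mean [704.7 162.3]
contacts [[686.9, 53.2], [682.5, -6.9]] mean [684.7  23.2]
guide L inner/R inner [[690.2, 85.3], [627.5, 87.4], [684.0, -37.4], [622.9, -38.0]] mean [656.2  24.3]
mouth L/R tips [[596.3, 113.4], [585.8, -59.7]] mean [591.1  26.9]
beaker [[518.7, 232.3]] mean [518.7 232.3]
jar [[647.8, -118.1]] mean [ 647.8 -118.1]
dish [[502.1, -152.1]] mean [ 502.1 -152.1]
packtop 816 z 189.7
((519.8007202148438, 36.16466522216797), (112.7439956665039, 67.01947784423828), 82.88028717041016)
ledge 578 z 33.9
((463.35577392578125, 42.44080352783203), (109.13743591308594, 51.046630859375), 83.45089721679688)
housing 1053 z 95.0
((738.0194091796875, 18.127548217773438), (145.55589294433594, 75.95624542236328), 85.8591079711914)
btn [19.31318372 30.54117447 40.65053556] [650.99750916 162.46515902  31.27278547]
console 691 z 17.8
((691.6926879882812, 152.8209991455078), (78.8006362915039, 187.6094512939453), 89.41998291015625)
```

```bash
python3 - <<'E'
from h import *
from scipy.spatial.transform import Rotation as Ro
s=ctrl.read_state(); z=load('wrist0'); c,_=ray(z,[[320,200]])
R=Ro.from_euler('xyz',s['tool_rot']).as_matrix()
print('cam in tool',R.T@(c-s['eef_pos']),'toolx',R[:,0],'tooly',R[:,1])
z=load('top0'); 
for h in (24,30,36,42): print(h,onplane(z,[[(197.5)/4-.5+220,(267.5)/4-.5+100]],h))
print(z['d'][160:174,262:277].astype(int))
E
```

```text
cam in tool [  69.50543801    0.38678534 -136.16862749] toolx [ 9.37038592e-01  3.49225824e-01 -1.17838051e-05] tooly [ 0.34922542 -0.93703756 -0.00148844]
24 [[656.95768146 166.73554271  24.        ]]
30 [[655.11625918 166.02049766  30.        ]]
36 [[653.2748369  165.30545261  36.        ]]
42 [[651.43341463 164.59040757  42.        ]]
[[1200 1198 1201 1197 1186 1187 1186 1188 1189 1187 1185 1188 1198 1200
  1202]
 [1199 1199 1202 1188 1186 1187 1176 1175 1174 1186 1184 1181 1189 1195
  1200]
 [1198 1198 1186 1185 1175 1174 1177 1178 1170 1175 1176 1183 1186 1184
  1197]
 [1195 1185 1183 1177 1171 1175 1175 1177 1178 1171 1175 1174 1184 1184
  1187]
 [1199 1183 1185 1175 1173 1173 1175 1174 1175 1173 1171 1172 1183 1183
  1186]
 [1181 1177 1172 1173 1172 1173 1174 1171 1173 1169 1173 1171 1174 1185
  1183]
 [1184 1183 1173 1171 1172 1171 1174 1170 1176 1170 1172 1174 1173 1184
  1183]
 [1185 1181 1174 1174 1169 1174 1170 1171 1173 1172 1173 1170 1179 1181
  1182]
 [1180 1181 1175 1173 1172 1167 1172 1170 1172 1170 1172 1164 1181 1182
  1182]
 [1191 1178 1181 1174 1169 1174 1172 1173 1169 1171 1171 1176 1183 1183
  1182]
 [1192 1179 1181 1178 1172 1168 1170 1171 1174 1171 1171 1180 1184 1180
  1182]
 [1191 1180 1179 1180 1177 1179 1173 1174 1176 1177 1181 1179 1181 1180
  1188]
 [1187 1190 1183 1182 1179 1180 1180 1178 1178 1178 1179 1181 1177 1184
  1189]
 [1191 1188 1191 1184 1177 1180 1182 1177 1175 1180 1182 1178 1182 1187
  1194]]
```

>>> step_arm([
  [[1,20,20,20,0,0,0.12],[1,25,28,15,0,0,0.12],[1,25,30,12,0,0,0.12],[1,25,30,12,0,0,0.12],[1,25,30,12,0,0,0.12],[1,25,30,12,0,0,0.12],[1,25,30,12,0,0,0.12],[1,20,35,5,0,0,0.12],[1,15,38,0,0,0,0.12],[1,10,38,0,0,0,0.12]],
])

```text
clock: 0.98
eef_pos: [443.7, -297.9, 339.6]
tool_rot: [3.14, 0.0, 1.564]
force: [0.7, -0.5, 0.8]
width: 85.4
```

>>> step_arm([
  [[1,0,35,0,0,0,0.122],[1,0,35,0,0,0,0.122],[0.6,0,35,0,0,0,0.122],[0.6,0,35,0,0,0,0.122],[0.6,0,35,0,0,0,0.122],[0.6,-5,35,0,0,0,0.122],[0.6,-5,35,0,0,0,0.122],[0.6,-8,35,0,0,0,0.122],[0.6,-8,35,0,0,0,0.122],[0.6,-7,32,0,0,0,0.122]],
])

```text
clock: 1.82
eef_pos: [408.0, 48.8, 339.4]
tool_rot: [-3.141, 0.0, 2.783]
force: [-0.2, 0.2, -0.2]
width: 51.6
```

>>> step_arm([
  [[0.6,0,0,-20,0,0,0.122],[0.6,0,0,-20,0,0,0.122],[0.6,0,0,-20,0,0,0],[0.6,0,0,0,0,0,0],[0.6,0,0,0,0,0,0]],
])

```text
clock: 2.23
eef_pos: [408.5, 46.9, 279.0]
tool_rot: [-3.141, -0.002, 3.021]
force: [0.6, 0.5, -0.0]
width: 51.2
```

>>> step_arm([
  [[0.6,0,2,-35,0,0,0],[0.6,0,0,-35,0,0,0],[0.6,0,0,-35,0,0,0],[0.6,0,0,-35,0,0,0],[0.6,0,0,-35,0,0,0],[0.6,0,0,-35,0,0,0],[0.6,0,0,-25,0,0,0],[0.6,0,0,-15,0,0,0],[0.6,0,0,-7,0,0,0],[0.6,0,0,-4,0,0,0]],
])

```text
clock: 3.07
eef_pos: [410.8, 48.8, 18.7]
tool_rot: [-3.141, 0.002, 3.02]
force: [-0.6, -0.2, -0.3]
width: 51.2
```

```bash
python3 - <<'E'
from h import *
s=ctrl.read_state();print(s['eef_pos'],s['tool_rot'],s['qpos'],s['force'])
grab('top','top1');grab('scene','scene1')
a=load('top1')['im'][130:260,240:390,::-1];b=load('scene1')['im'][130:320,220:420,::-1]
cv2.imwrite('pics/c1.png',np.hstack([cv2.resize(a,(400,347)),cv2.resize(b,(365,347))]))
E
```

```text
[410.81653938  48.81541444  18.65760506] [-3.14068603e+00  1.86115858e-03  3.02015734e+00] [ 0.0314509   0.77533347 -0.31914652  2.30503017  1.21009911  0.23848312
  0.04887174] [-0.61462142 -0.20450738 -0.31830232]
```

View pics/c1.png

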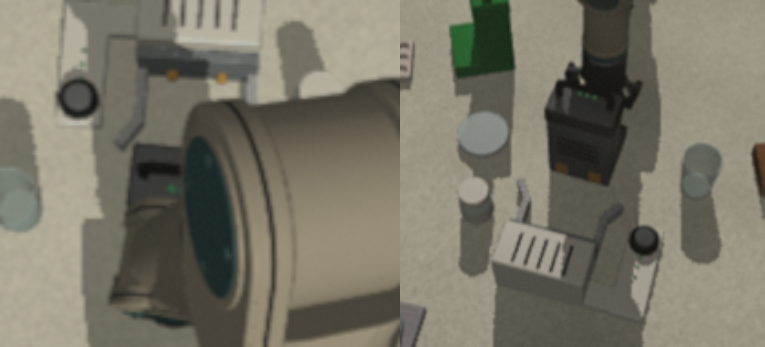

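```bash
python3 - <<'E'
from h import *
for t in('top1','scene1'):
    C=cloud(load(t)).reshape(-1,3)
    m=(C[:,0]>440)&(C[:,0]<560)&(C[:,1]>-20)&(C[:,1]<100)&(C[:,2]>150)
    for lo in range(440,560,15):
        q=m&(C[:,0]>=lo)&(C[:,0]<lo+15); print(t,lo,np.sort(C[q][:,2]).round()[[0,len(C[q])//4,len(C[q])//2,-1]] if q.any() else None)
E
```

```text
top1 440 [361. 396. 423. 440.]
top1 455 [373. 373. 390. 390.]
top1 470 None
top1 485 [187. 190. 191. 194.]
top1 500 [181. 189. 190. 194.]
top1 515 [184. 190. 212. 233.]
top1 530 [185. 188. 190. 193.]
top1 545 [182. 188. 189. 193.]
scene1 440 [150. 349. 435. 686.]
scene1 455 [323. 351. 369. 431.]
scene1 470 None
scene1 485 [163. 186. 188. 193.]
scene1 500 [165. 188. 189. 225.]
scene1 515 [151. 189. 193. 233.]
scene1 530 [163. 188. 190. 231.]
scene1 545 [150. 166. 179. 194.]
```

>>> step_arm([
  [[0.6,4,-0.4,0,0,0,0],[0.6,4,-0.5,0,0,0,0],[0.6,3,-0.4,0,0,0,0],[0.6,3,-0.3,0,0,0,0],[0.6,3,-0.3,0,0,0,0],[0.6,3,-0.3,0,0,0,0],[0.6,3,-0.4,0,0,0,0],[0.6,3,-0.4,0,0,0,0]],
])

```text
clock: 3.83
eef_pos: [430.2, 46.5, 19.1]
tool_rot: [-3.141, -0.007, 3.023]
force: [-12.3, 3.0, 10.3]
width: 51.5
```

>>> step_arm([
  [[0.6,0,0,1,0,0,0],[0.6,0,0,0,0,0,0]],
])

```text
clock: 4.0
eef_pos: [432.5, 46.1, 19.9]
tool_rot: [-3.141, -0.004, 3.022]
force: [-4.0, 2.2, -2.7]
width: 51.0
```

```bash
python3 - <<'E'
from h import *
s=ctrl.read_state();print(s['eef_pos'],s['tool_rot'],s['qpos'],s['force'],s['torque'])
grab('scene','scene2');grab('top','top2');grab('wrist','wrist2')
b=load('scene2')['im'][160:290,220:400,::-1]
cv2.imwrite('pics/c2.png',cv2.resize(b,None,fx=4,fy=4))
for t in('scene0','scene2','top0','top2'):
    C=cloud(load(t)).reshape(-1,3)
    m=(C[:,0]>470)&(C[:,0]<600)&(C[:,1]>-40)&(C[:,1]<110)&(C[:,2]>185)&(C[:,2]<198)
    p=C[m];A=np.c_[p[:,:2]-p[:,:2].mean(0),np.ones(len(p))];print(t,len(p),p.max(0),p.min(0),np.linalg.lstsq(A,p[:,2],rcond=None)[0])
E
```

```text
[432.4665948   46.07126091  19.9263909 ] [-3.14110173 -0.00419061  3.0219292 ] [ 0.11419454  0.79402761 -0.41841803  2.24208875  1.09840117  0.33053847
  0.18642467] [-4.00053422  2.19101611 -2.71823663] [0.28662998 0.9941331  0.10114778]
scene0 566 [561.65700607  96.0563696  197.97832649] [484.75552297 -21.27443674 185.01519604] [-1.11539658e-02 -3.35976193e-03  1.89580972e+02]
scene2 574 [566.28277956  93.88482836 196.7493051 ] [470.52633989 -20.26327477 185.08033229] [-1.26862355e-02  3.04437610e-03  1.89565153e+02]
top0 788 [556.70553747  93.82196744 197.97188817] [480.88846832 -20.83730947 185.1377236 ] [ 1.42166174e-03 -9.74767761e-04  1.89742748e+02]
top2 279 [562.58933305  93.70683866 195.40762775] [498.10321298 -23.6161646  185.04098746] [ 8.56144513e-03 -2.99073856e-03  1.89847423e+02]
```

View pics/c2.png

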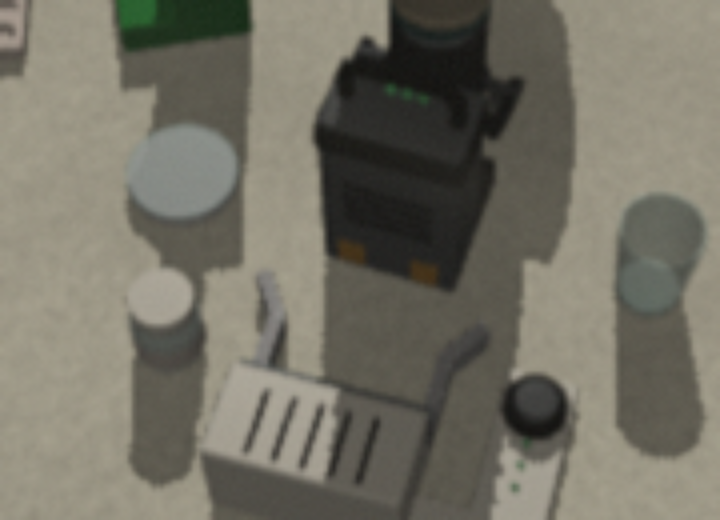

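View pics/wrist2.png

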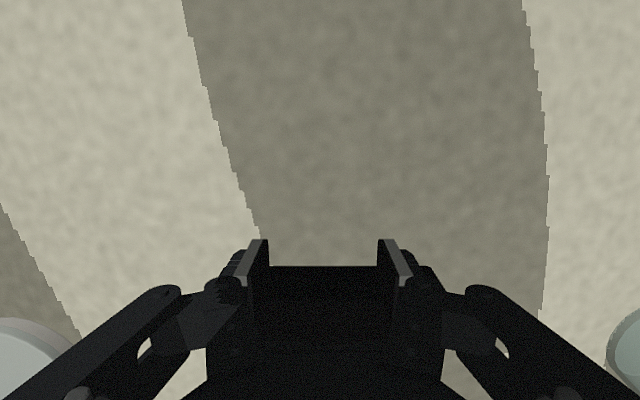

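>>> step_arm([
  [[0.6,3,-0.4,0,0,0,0],[0.6,4,-0.5,0,0,0,0.004],[0.6,4,-0.5,0,0,0,0.004],[0.6,4,-0.5,0,0,0,0.004],[0.6,4,-0.5,0,0,0,0.004],[0.6,4,-0.5,0,0,0,0.004],[0.6,4,-0.5,0,0,0,0.004],[0.6,4,-0.5,0,0,0,0.004],[0.6,4,-0.5,0,0,0,0.004],[0.6,4,-0.5,0,0,0,0.004]],
])

```text
clock: 4.98
eef_pos: [474.4, 40.7, 20.2]
tool_rot: [-3.141, -0.0, 3.057]
force: [-5.1, 1.1, -2.2]
width: 51.1
```

>>> step_arm([
  [[0.6,4,-0.5,0,0,0,0.004],[0.6,4,-0.5,0,0,0,0.004],[0.6,4,-0.5,0,0,0,0.004],[0.6,4,-0.5,0,0,0,0.004],[0.6,4,-0.5,0,0,0,0.004],[0.6,4,-0.5,0,0,0,0.003],[0.6,4,-0.5,0,0,0,0],[0.6,4,-0.5,0,0,0,0],[0.6,3,-0.3,0,0,0,0],[0.6,2,-0.2,0,0,0,0]],
])

```text
clock: 5.82
eef_pos: [511.6, 36.5, 20.2]
tool_rot: [3.142, 0.0, 3.08]
force: [-5.1, 1.1, -1.7]
width: 51.2
```

```bash
python3 - <<'E'
from h import *
s=ctrl.read_state();print(s['eef_pos'],s['tool_rot'],s['force'])
grab('scene','scene3');grab('top','top3')
b=load('scene3')['im'][160:300,220:390,::-1];a=load('top3')['im'][120:230,250:370,::-1]
cv2.imwrite('pics/c3.png',np.hstack([cv2.resize(b,(510,420)),cv2.resize(a,(285,420))]) if 0 else np.hstack([cv2.resize(b,(425,350)),cv2.resize(a,(375,344))[:344].copy() if 0 else cv2.resize(a,(375,350))]))
E
```

```text
[511.6337346   36.54318702  20.23320446] [3.14155707e+00 3.24093042e-04 3.07969972e+00] [-5.09170077  1.07968221 -1.70738062]
```

View pics/c3.png

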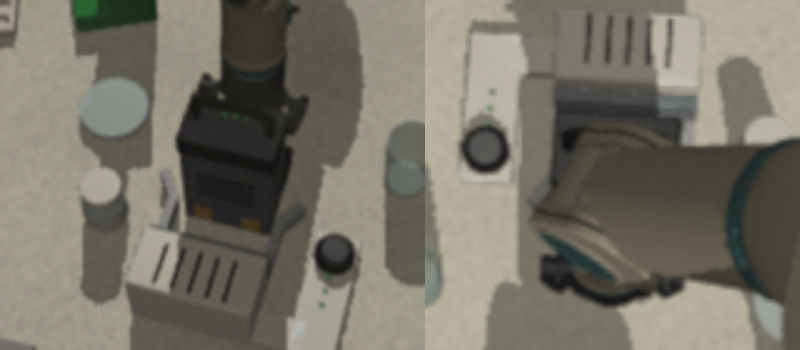

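```bash
python3 - <<'E'
from h import *
a=load('scene3')['im'][160:270,240:360,::-1]
cv2.imwrite('pics/c4.png',cv2.resize(a,None,fx=5,fy=5,interpolation=cv2.INTER_CUBIC))
O=np.array([654,24.3]);y=np.radians(-3.5);R=np.array([[np.cos(y),np.sin(y)],[-np.sin(y),np.cos(y)]])
for t in('scene3','top3'):
    C=cloud(load(t)).reshape(-1,3); C[:,:2]=(C[:,:2]-O)@R.T
    m=(C[:,0]>-100)&(C[:,0]<30)&(abs(C[:,1])<80)&(C[:,2]>185)&(C[:,2]<195)
    p=C[m].astype(np.float32); print(t,len(p),p.min(0),p.max(0),cv2.minAreaRect(p[:,:2]))
    m=(C[:,0]>-30)&(C[:,0]<20)&(abs(C[:,1])<85)&(C[:,2]>24)&(C[:,2]<34)
    p=C[m];L=p[p[:,1]>0];Rr=p[p[:,1]<0];print('guides',len(p),L[:,1].min() if len(L) else 0,L[:,1].max() if len(L) else 0,Rr[:,1].min(),Rr[:,1].max())
E
```

```text
Traceback (most recent call last):
cv2.error: OpenCV(4.12.0) /io/opencv/modules/imgproc/src/convhull.cpp:143: error: (-215:Assertion failed) total >= 0 && (depth == CV_32F || depth == CV_32S) in function 'convexHull'
```

View pics/c4.png

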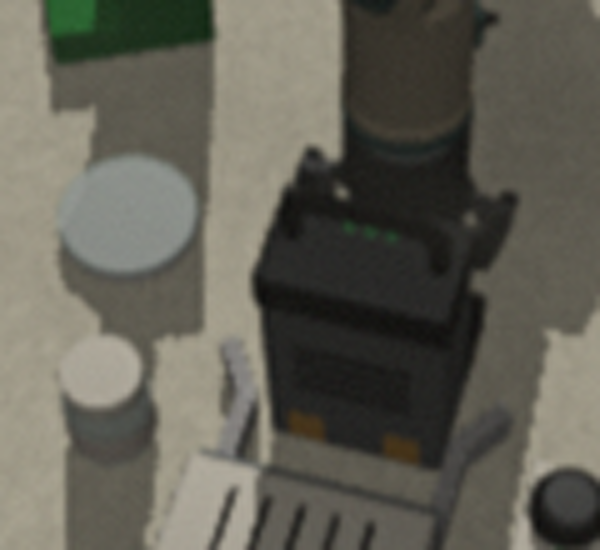

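>>> step_arm([
  [[0.6,3,-0.4,0,0,0,0],[0.6,3,-0.4,0,0,0,0],[0.6,3,-0.4,0,0,0,0],[0.6,3,-0.4,0,0,0,0],[0.6,3,-0.4,0,0,0,0],[0.6,3,-0.4,0,0,0,0],[0.6,3,-0.4,0,0,0,0],[0.6,3,-0.4,0,0,0,0],[0.6,3,-0.3,0,0,0,0]],
])

```text
clock: 6.67
eef_pos: [538.3, 32.8, 20.2]
tool_rot: [-3.141, -0.0, 3.08]
force: [-5.0, 0.5, -1.8]
width: 51.2
```

>>> step_arm([
  [[0.6,2,-0.1,0,0,0,0],[0.6,2,-0.1,0,0,0,0],[0.6,2,-0.1,0,0,0,0],[0.6,2,-0.1,0,0,0,0],[0.6,2,-0.1,0,0,0,0],[0.6,1.5,-0.1,0,0,0,0],[0.6,1.5,-0.1,0,0,0,0]],
])

```text
clock: 7.25
eef_pos: [551.2, 32.1, 20.2]
tool_rot: [-3.141, -0.0, 3.08]
force: [-5.2, 0.5, -1.2]
width: 51.4
```

>>> step_arm([
  [[0.6,1,0,0,0,0,0],[0.6,1,-0.1,0,0,0,0],[0.6,1,0,0,0,0,0],[0.6,1,-0.1,0,0,0,0],[0.6,1,0,0,0,0,0]],
])

```text
clock: 7.67
eef_pos: [556.0, 32.0, 20.2]
tool_rot: [-3.141, -0.0, 3.08]
force: [-4.4, 0.1, -2.4]
width: 51.1
```

>>> step_arm([
  [[0.6,1,0,0,0,0,0],[0.6,1,-0.1,0,0,0,0],[0.6,1,0,0,0,0,0]],
])

```text
clock: 7.92
eef_pos: [558.7, 31.8, 20.1]
tool_rot: [-3.141, -0.001, 3.08]
force: [-5.4, -0.7, -2.0]
width: 51.0
```

>>> step_arm([
  [[0.6,1,0,0,0,0,0],[0.6,1,-0.1,0,0,0,0]],
])

```text
clock: 8.08
eef_pos: [560.5, 31.7, 20.0]
tool_rot: [-3.141, -0.001, 3.08]
force: [-5.7, -0.5, -2.4]
width: 51.1
```

>>> step_arm([
  [[0.6,1,0,0,0,0,0],[0.6,1,-0.1,0,0,0,0]],
])

```text
clock: 8.25
eef_pos: [562.3, 31.6, 20.0]
tool_rot: [-3.141, -0.002, 3.08]
force: [-6.4, 0.9, -1.6]
width: 51.3
```

>>> step_arm([
  [[0.6,1,0,0,0,0,0],[0.6,1,0,0,0,0,0]],
])

```text
clock: 8.42
eef_pos: [564.1, 31.5, 19.9]
tool_rot: [-3.141, -0.002, 3.08]
force: [-7.2, -0.8, -1.2]
width: 51.4
```

```bash
python3 - <<'E'
from h import *
s=ctrl.read_state();print(s['eef_pos'],s['tool_rot'],s['force'])
grab('scene','scene5');grab('top','top5')
b=load('scene5')['im'][190:300,250:370,::-1];a=load('top5')['im'][110:210,260:350,::-1]
cv2.imwrite('pics/c5.png',np.hstack([cv2.resize(b,(430,395),interpolation=2),cv2.resize(a,(355,395),interpolation=2)]))
E
```

```text
[564.06302786  31.4977008   19.92007991] [-3.14060722e+00 -2.06530005e-03  3.07961854e+00] [-7.19173014 -0.80858734 -1.23845225]
```

View pics/c5.png

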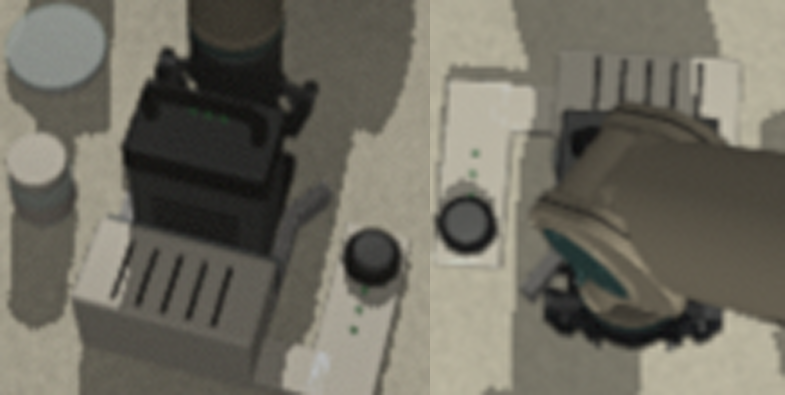

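>>> step_arm([
  [[0.6,1,0,0,0,0,0],[0.6,1,-0.1,0,0,0,0]],
])

```text
clock: 8.68
eef_pos: [564.2, 31.5, 19.5]
tool_rot: [-3.14, -0.005, 3.08]
force: [-11.4, 0.3, -0.6]
width: 51.3
```

>>> step_arm([
  [[0.6,1,0,0,0,0,0],[0.6,0.5,0,0,0,0,0]],
])

```text
clock: 8.85
eef_pos: [564.2, 31.5, 19.5]
tool_rot: [-3.139, -0.008, 3.08]
force: [-14.2, 0.6, 3.5]
width: 51.4
```

>>> step_arm([
  [[0.6,1,0,0,0,0,0],[0.6,0.5,0,0,0,0,0]],
])

```text
clock: 9.02
eef_pos: [564.3, 31.5, 19.4]
tool_rot: [-3.139, -0.01, 3.08]
force: [-17.1, 1.1, 6.1]
width: 51.2
```

>>> step_arm([
  [[0.6,1.5,-0.1,0.2,0,0,0],[0.6,1.5,-0.1,0.2,0,0,0],[0.6,0,0,0,0,0,0]],
])

```text
clock: 9.27
eef_pos: [564.2, 31.5, 19.4]
tool_rot: [-3.137, -0.016, 3.08]
force: [-22.4, 0.5, 8.7]
width: 51.3
```

```bash
python3 - <<'E'
from h import *
s=ctrl.read_state();print(s['eef_pos'],s['tool_rot'],s['force'],s['torque'])
E
```

```text
[564.24115807  31.50502131  19.42526467] [-3.13747433 -0.01568169  3.08013684] [-22.42837738   0.50274185   8.6818623 ] [ 0.31051059  4.51200412 -0.24693973]
```

>>> step_arm([
  [[0.6,-3,0.1,0,0,0,0],[0.6,-3,0.2,0,0,0,0],[0.6,-3,0.2,0,0,0,0],[0.6,-4,0.2,0,0,0,0],[0.6,-6,0.3,0,0,0,0],[0.6,-10,0.6,0,0,0,0],[0.6,-15,1,0,0,0,0],[0.6,-20,1,0,0,0,0],[0.6,-20,1,10,0,0,0],[0.6,-15,1,20,0,0,0]],
])

```text
clock: 10.1
eef_pos: [472.6, 37.1, 50.2]
tool_rot: [-3.141, -0.001, 3.081]
force: [0.7, 0.6, 0.1]
width: 51.2
```

>>> step_arm([
  [[0.6,-10,0,30,0,0,0],[0.6,0,0,40,0,0,0],[0.6,0,0,40,0,0,0],[0,0,0,40,0,0,0],[0,0,0,40,0,0,0],[0,0,0,40,0,0,0],[0,0,0,40,0,0,0],[0,0,0,0,0,0,0]],
])

```text
clock: 10.77
eef_pos: [468.8, 39.2, 328.2]
tool_rot: [3.14, 0.016, 3.08]
force: [1.5, 1.5, -0.7]
width: 0.1
```

```bash
python3 - <<'E'
from h import *
s=ctrl.read_state();print(s['eef_pos'],s['tool_rot'],s['force'],s['width'],s['qpos'])
grab('top','top6');grab('scene','scene6')
b=load('scene6')['im'][190:300,250:370,::-1];a=load('top6')['im'][110:210,250:350,::-1]
cv2.imwrite('pics/c6.png',np.hstack([cv2.resize(b,(400,370),interpolation=2),cv2.resize(a,(370,370),interpolation=2)]))
E
```

```text
[468.83793152  39.22306032 328.2422683 ] [3.14006518 0.0161035  3.07958133] [ 1.47220459  1.45273093 -0.69733085] 0.05946728142148758 [ 0.59576319  0.39769154 -1.02450446  1.8664912   0.39166324  1.0776876
  0.92907462]
```

View pics/c6.png

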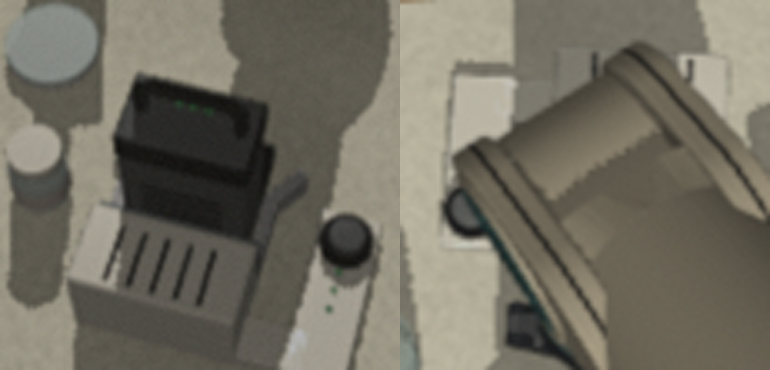

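>>> step_arm([
  [[0,5,20,0,0,0,-0.122],[0,10,20,0,0,0,-0.122],[0,15,20,0,0,0,-0.122],[0,20,20,0,0,0,-0.122],[0,25,15,0,0,0,-0.122],[0,25,12,0,0,0,-0.122],[0,25,10,0,0,0,-0.122],[0,25,5,0,0,0,-0.122],[0,10,2,0,0,0,-0.122],[0,0,2,0,0,0,-0.122]],
])

```text
clock: 11.7
eef_pos: [626.0, 162.9, 317.9]
tool_rot: [-3.14, 0.001, 1.853]
force: [-0.2, -1.3, 0.3]
width: 0.3
```

>>> step_arm([
  [[0,0,0,-20,0,0,-0.122],[0,0,0,-20,0,0,-0.122],[0,0,0,-20,0,0,0],[0,0,0,-20,0,0,0],[0,0,0,0,0,0,0],[0,0,0,0,0,0,0]],
])

```text
clock: 12.2
eef_pos: [623.1, 162.6, 238.7]
tool_rot: [-3.138, 0.001, 1.616]
force: [0.2, -0.5, -0.3]
width: 0.2
```

```bash
python3 - <<'E'
from h import *
s=ctrl.read_state();print(s['eef_pos'],s['tool_rot'],s['force'],s['width'],s['qpos'])
grab('wrist','wrist7');grab('top','top7')
E
```

```text
[623.1042336  162.62378225 238.70767038] [-3.13788031e+00  1.39425034e-03  1.61637590e+00] [ 0.23737942 -0.53043682 -0.31971566] 0.1957026243895426 [-0.00595614  0.6643162  -0.50717864  1.52178671  0.35210447  1.05144162
 -0.55440159]
```

View pics/wrist7.png

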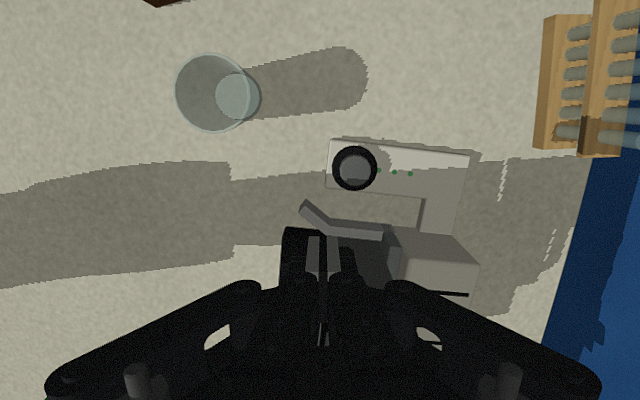

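View pics/top7.png

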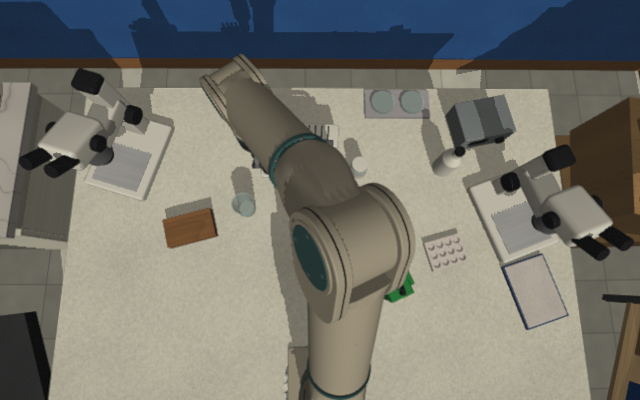

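```bash
python3 - <<'E'
from h import *
w=load('wrist7');t=load('top0')
im=w['im'][130:210,310:400,::-1];cv2.imwrite('pics/c7.png',cv2.resize(im,None,fx=6,fy=6,interpolation=2))
g=cv2.cvtColor(w['im'],cv2.COLOR_RGB2GRAY)
m=np.zeros_like(g);m[135:200,320:390]=(g[135:200,320:390]<95)*255
cs=max(cv2.findContours(m,0,2)[0],key=cv2.contourArea);(cx,cy),r=cv2.minEnclosingCircle(cs);print('circ',cx,cy,r)
uv=[[cx,cy]];uv2=[[197.5/4-.5+220,267.5/4-.5+100]]
c1,d1=ray(w,uv);c2,d2=ray(t,uv2);d1=d1[0];d2=d2[0]
A=np.c_[d1,-d2];k=np.linalg.lstsq(A,c2-c1,rcond=None)[0];print('2view',c1+k[0]*d1,c2+k[1]*d2)
for h in(24,30,36):print(h,onplane(w,uv,h)[0],onplane(t,uv2,h)[0])
C=cloud(w);print('depth pt top',np.median(C[160:176,347:363].reshape(-1,3),0),'console',C[155:160,400:430].reshape(-1,3).mean(0))
E
```

```text
circ 355.7217712402344 168.04811096191406 24.457122802734375
2view [660.37089843 165.85351942  20.31766209] [658.23823313 167.23279537  19.82751327]
24 [659.96488606 166.5343151   24.        ] [656.95768146 166.73554271  24.        ]
30 [659.30332966 167.64360333  30.        ] [655.11625918 166.02049766  30.        ]
36 [658.64177326 168.75289156  36.        ] [653.2748369  165.30545261  36.        ]
depth pt top [656.57332047 170.50077027  41.67394433] console [724.8752268  181.37110395  19.96808189]
```

View pics/c7.png

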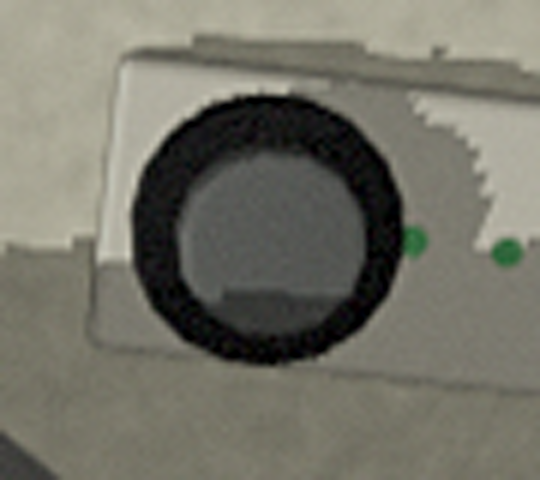

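```bash
python3 - <<'E'
from h import *
w=load('wrist7');C=cloud(w)
print(C[140:198:3,355].round(0)[:,1:].tolist());print(C[168,325:390:3][:,[0,2]].round(0).tolist())
m=(C[:,:,2]>38)&(C[:,:,2]<46);m[:130]=0;m[205:]=0;m[:,:310]=0;m[:,400:]=0
p=C[m];print(len(p),p.mean(0),p.min(0),p.max(0))
g=cv2.cvtColor(w['im'],cv2.COLOR_RGB2GRAY).astype(int);print(g[168,325:390:2])
print(onplane(w,[[355,170.4],[355.7,168.0]],41))
E
```

```text
[[195.0, 2.0], [193.0, 20.0], [191.0, 31.0], [188.0, 31.0], [185.0, 32.0], [183.0, 42.0], [180.0, 42.0], [177.0, 42.0], [174.0, 41.0], [171.0, 42.0], [167.0, 41.0], [164.0, 41.0], [161.0, 42.0], [158.0, 41.0], [155.0, 42.0], [151.0, 41.0], [146.0, 31.0], [135.0, 2.0], [131.0, 1.0], [127.0, 2.0]]
[[626.0, 1.0], [629.0, 20.0], [633.0, 20.0], [636.0, 30.0], [639.0, 31.0], [642.0, 41.0], [645.0, 41.0], [648.0, 41.0], [651.0, 43.0], [654.0, 41.0], [657.0, 42.0], [660.0, 42.0], [664.0, 41.0], [667.0, 42.0], [670.0, 41.0], [673.0, 40.0], [678.0, 31.0], [681.0, 32.0], [686.0, 20.0], [690.0, 20.0], [693.0, 19.0], [696.0, 21.0]]
773 [657.11876717 167.98213395  41.40847367] [640.67206261 150.6592652   38.03155676] [673.46553916 184.02495326  43.52873772]
[173 191 173 166  21  24  27  57 101  88  95  90  86  86  87  86  89  88
  85  87  84  84  79   0  18   5  58  87 118 119 121 123 121]
[[657.51333132 167.13430573  41.        ]
 [658.06387335 169.72740442  41.        ]]
```

>>> step_arm([
  [[0,17,3,0,0,0,0],[0,17,2.4,0,0,0,0],[0,0,0,-30,0,0,0],[0,0,0,-35,0,0,0],[0,0,0,-35,0,0,0],[0,0,0,-30,0,0,0],[0,0,0,-20,0,0,0],[0,0,0,-15,0,0,0],[0,0,0,-5,0,0,0],[0,0,0,0,0,0,0]],
])

```text
clock: 13.13
eef_pos: [658.2, 168.5, 70.4]
tool_rot: [-3.141, -0.0, 1.616]
force: [0.2, -1.1, 0.1]
width: -0.1
```

>>> step_arm([
  [[0,-1,-0.5,-8,0,0,0],[0,0,0,-6,0,0,0],[0,0,0,-2,0,0,0],[0,0,0,-2,0,0,0],[0,0,0,0,0,0,0]],
])

```text
clock: 13.55
eef_pos: [657.1, 167.9, 52.7]
tool_rot: [-3.141, -0.0, 1.616]
force: [0.4, -0.5, -0.2]
width: 0.2
```

>>> step_arm([
  [[0,0,0,-1,0,0,0],[0,0,0,-1,0,0,0]],
])

```text
clock: 13.72
eef_pos: [657.3, 168.0, 50.9]
tool_rot: [3.141, -0.0, 1.616]
force: [0.6, 0.4, -0.6]
width: -0.1
```

>>> step_arm([
  [[0,0,0,-1,0,0,0],[0,0,0,-1,0,0,0]],
])

```text
clock: 13.88
eef_pos: [657.1, 168.0, 48.7]
tool_rot: [-3.142, -0.0, 1.616]
force: [0.3, -0.1, 0.8]
width: -0.2
```

>>> step_arm([
  [[0,0,0,-1,0,0,0],[0,0,0,-1,0,0,0]],
])

```text
clock: 14.05
eef_pos: [657.1, 168.0, 46.7]
tool_rot: [-3.141, -0.0, 1.616]
force: [-0.8, 0.3, 1.4]
width: -0.2
```

>>> step_arm([
  [[0,0,0,-1,0,0,0],[0,0,0,-1,0,0,0]],
])

```text
clock: 14.22
eef_pos: [657.1, 167.9, 44.8]
tool_rot: [-3.142, -0.0, 1.616]
force: [0.4, -1.6, 2.9]
width: 0.2
```

>>> step_arm([
  [[0,0,0,-1,0,0,0],[0,0,0,-1,0,0,0]],
])

```text
clock: 14.38
eef_pos: [657.1, 168.0, 42.7]
tool_rot: [-3.142, -0.0, 1.616]
force: [-0.9, 0.1, 3.8]
width: 0.1
```

>>> step_arm([
  [[0,0,0,-1,0,0,0],[0,0,0,-1,0,0,0]],
])

```text
clock: 14.55
eef_pos: [657.2, 168.0, 41.9]
tool_rot: [3.142, 0.0, 1.616]
force: [-4.0, -1.9, 17.2]
width: -0.1
```

The force jumped to 17 N at a hard stop after about 6 to 7 mm of travel, so the button has bottomed out. Now I release it.

>>> step_arm([
  [[0,0,0,0,0,0,0],[0,0,0,2,0,0,0],[0,0,0,3,0,0,0],[0,0,0,5,0,0,0],[0,0,0,10,0,0,0],[0,0,0,20,0,0,0],[0,0,0,35,0,0,0],[0,0,0,35,0,0,0],[0,0,0,35,0,0,0],[0,0,0,35,0,0,0]],
])

```text
clock: 15.38
eef_pos: [656.6, 167.9, 222.6]
tool_rot: [-3.141, -0.0, 1.616]
force: [0.9, 0.1, 0.3]
width: 0.1
```

>>> step_arm([
  [[0,0,0,40,0,0,0],[0,0,0,40,0,0,0],[0,-20,30,0,0,0,0],[0,-25,32,0,0,0,0],[0,-25,32,0,0,0,0],[0,-25,32,0,0,0,0],[0,-25,32,0,0,0,0],[0,-20,32,0,0,0,0],[0,-10,30,0,0,0,0],[0,0,0,0,0,0,0]],
])

```text
clock: 16.22
eef_pos: [501.0, 396.5, 301.8]
tool_rot: [-3.139, -0.007, 1.627]
force: [-1.6, 1.5, -0.6]
width: -0.1
```

```bash
python3 - <<'E'
from h import *
s=ctrl.read_state();print(s['clock'],s['eef_pos'],s['force'])
grab('top','top8');grab('scene','scene8')
b=load('scene8')['im'][190:300,250:370,::-1];a=load('top8')['im'][110:210,250:350,::-1]
cv2.imwrite('pics/c8.png',np.hstack([cv2.resize(b,(400,370),interpolation=2),cv2.resize(a,(370,370),interpolation=2)]))
cv2.imwrite('pics/t8.png',load('top8')['im'][:,:,::-1])
E
```

```text
16.2167 [501.02429606 396.45222211 301.7575402 ] [-1.62548459  1.52757651 -0.58523842]
```

View pics/c8.png

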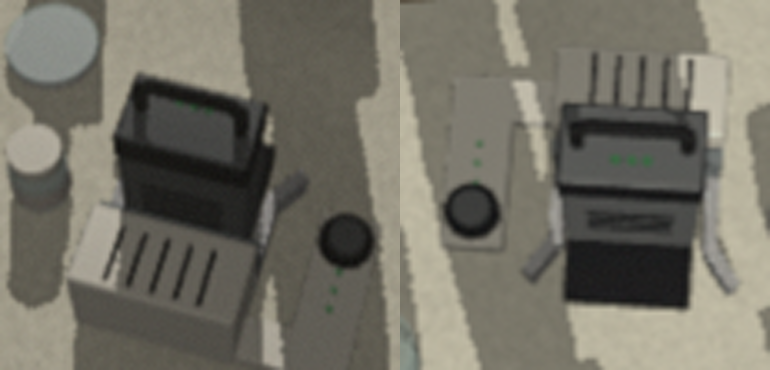

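View pics/t8.png

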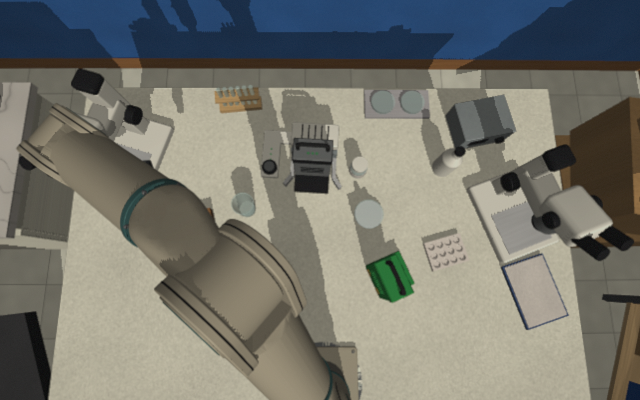

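```bash
python3 - <<'E'
from h import *
z=load('top8');C=cloud(z);P=C.reshape(-1,3)
print('btn z',np.median(C[164:170,266:272,2]),'before',np.median(cloud(load('top0'))[164:170,266:272,2]))
def rect(n,lo,hi,x0,x1,y0=-40,y1=90):
    m=(P[:,2]>lo)&(P[:,2]<hi)&(P[:,0]>x0)&(P[:,0]<x1)&(P[:,1]>y0)&(P[:,1]<y1);p=P[m].astype(np.float32);print(n,len(p),cv2.minAreaRect(p[:,:2]))
rect('top',184,196,600,720);rect('ledge',28,40,560,625);
rect('housing',90,100,690,800,-80,110)
for t,n in(('scene0','s0'),('scene8','s8')):pass
# moved things: diff of depth-free colour between top0 and top8
d=cv2.absdiff(load('scene0')['im'],load('scene8')['im']).max(2);print((d>60).sum())
q=lambda l:onplane(z,(np.array(l,float)+.5)/3.7-.5+[250,110],34)
a=q([(566-400,298),(688-400,304)]);print('ledge back edge',a[:,:2],np.degrees(np.arctan2(-(a[0]-a[1])[0],(a[0]-a[1])[1])))
E
```

```text
btn z 40.69606878858656 before 40.145101863573586Traceback (most recent call last):
  File "<stdin>", line 6, in <module>
  File "<stdin>", line 5, in rect
cv2.error: OpenCV(4.12.0) /io/opencv/modules/imgproc/src/convhull.cpp:143: error: (-215:Assertion failed) total >= 0 && (depth == CV_32F || depth == CV_32S) in function 'convexHull'
```

```bash
python3 - <<'E'
from h import *
z=load('top8');C=cloud(z);P=C.reshape(-1,3)
def rect(n,lo,hi,x0,x1,y0=-40,y1=90):
    m=(P[:,2]>lo)&(P[:,2]<hi)&(P[:,0]>x0)&(P[:,0]<x1)&(P[:,1]>y0)&(P[:,1]<y1);p=np.ascontiguousarray(P[m].astype(np.float32)[:,:2]);print(n,len(p),cv2.minAreaRect(p) if len(p)>3 else '')
for v in (150,155,160,165,170,180,188): print(v,C[v,312].round(0))
rect('top',184,196,600,720);rect('ledge',28,40,560,625)
q=lambda l:onplane(z,(np.array(l,float)+.5)/3.7-.5+[250,110],34)
a=q([(566-400,298),(688-400,304)]);print('ledge back edge',a[:,:2],np.degrees(np.arctan2(-(a[0]-a[1])[0],(a[0]-a[1])[1])))
E
```

```text
150 [653.  28. 191.]
155 [638.  28. 191.]
160 [626.  28. 185.]
165 [623.  28. 148.]
170 [625.  28.  91.]
180 [608.  28.  35.]
188 [581.  28.  38.]
top 731 ((655.25, 25.83864974975586), (113.02935028076172, 67.57307434082031), 86.75548553466797)
ledge 556 ((597.5206909179688, 23.082294464111328), (124.37944793701172, 54.753814697265625), 89.89559936523438)
ledge back edge [[575.46325478  83.40679666]
 [569.79474056 -20.66930975]] -3.117539397625765
```

```bash
python3 -c "
from cell import ctrl
print(ctrl.finish_job())"
```

```text
the job is handed in; nothing more can be done
None
```

The battery pack is in the dock against the back stop, and the charge button was pressed all the way down and came back up. I handed the job in at about 16.3 s on the robot's clock, with the arm clear of everything.

- **Pack:** I pushed it upright with the half-open fingers low on its ledge, in a steady slide at about 5 N. At the end it stopped hard: the push rose to 22 N and it moved no further. The last picture puts it at (655, 26), turned -3.2°. My dock estimate was (654, 24) at -3.5°, so the two agree within measuring error.
- **Spring contacts:** I could not see or read them directly. That both are pushed in is inferred from the hard stop and the pack standing square to the dock.
- **Charge button:** I pressed it with closed fingers to a hard stop at 17 N, after about 4 N of spring force. Its top measured 40.7 mm afterwards against 40.1 mm before, so it is fully back up.
- **Everything else:** The jar, dish, beaker and green look-alike are at the same spots in the last top picture. The slide box was mostly hidden under the arm, so I did not check it; the tool was about 300 mm above the bench there.
- **Brief oddity:** For a moment at first contact the tool felt about 10 N upward. Raising the tool 1 mm cleared it, and the pack stayed upright.

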